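# Uncover the spice grinder and hold its bayonet lid at the half-way pulse mark

## Task

Pinch the grinder's steel dust cover by its tab, tip it up so that it clearly slopes while its far edge still rests on the grinder, then lift it off and lay it flat in the middle of the chopping board. Set the bayonet lid with the bar handle on the grinder with its lugs in the slots, fully down, and turn it clockwise to the half-way mark, 40 degrees from the slots, never so far that it clicks locked. The job ends while you still grip the lid there against its spring, flange down on the collar; leave everything else on the bench alone.

Things in the scene. Friction and masses are not known exactly. Their poses are not given: they have to be found in the camera images.
- grinder: Electric spice grinder, fixed to the bench: round white housing 130 mm tall to the flat top of its metal collar, which is 124 mm across (foot 144 mm). Origin: centre of its underside; z up. The collar's two lid slots lie at the two ends of its x axis; it is alike after half a turn.
- collar_top (a point): Centre of the collar's top, 130 mm above the origin, axes as the grinder. 77 mm round bore with two 24 mm wide slots at +x and -x (out to 94 mm across) for the lid's lugs, leading under a ledge 7 mm thick; pit 22 mm deep. Dark marks on top, on both sides: thin at each slot, thick 40 degrees clockwise from above (half-way), thin at 80 degrees (lock). Anticlockwise is blocked.
- pulse_ring (a joint): Sprung ring in the collar that the lugs push round: rad, 0 at rest, grows clockwise from above. Reads the lid's turn from the slots minus about 0.145; about 0.55 at the half-way mark. Its spring (0.13 N m there) turns a released lid back. Two pawls rub from about 0.9 rad of lid turn and click in beyond about 1.3.
- cover_center (a point): Loose steel dust cover, on the collar at the start: disc 122 mm across, 6 mm thick, with a 68 mm wide, 5 mm deep boss under it that sits loosely in the bore, and a tab sticking out level from its edge. 90 g. This point: disc centre, half-way through it, 8 mm above the boss's underside. x points to the tab, z up.
- cover_tab (a point): Middle of the cover's tab, where it can be pinched by its sides: 80 mm from the disc's centre along the cover's x. The tab is 16 mm wide, 10 mm thick (5 mm above and below this point), free from 61 to 96 mm from the centre. Axes as cover_center.
- cover_far (a point): Lower edge of the cover's disc opposite the tab, 61 mm from its centre; at collar-top height when the cover is seated. The cover tips about this edge.
- board: Wooden chopping board, fixed, lying flat, 220 mm (its x) by 190 mm (its y), 18 mm thick, empty. Origin: centre of its underside.
- lid_center (a point): Grinder's bayonet lid (grey, black bar handle), right way up on the bench at the start, 53 mm tall, 150 g. This point: its centre, half-way up. Flange 92 mm wide, 6 mm thick, its top 3.5 mm below this point. Plug under it 72 mm wide, 17 mm deep, with two lugs at its foot along the lid's x. Seated, with the flange on the collar, this point is 139.5 mm above the grinder's underside. Alike after half a turn.
- lid_handle (a point): Middle of the lid's straight upright bar handle, 11.5 mm above lid_center: 66 mm long (along the lid's x, above the lugs), 16 mm wide (y), 30 mm tall. The lugs below are 13 mm wide, 6 mm tall and reach 89 mm across.
- spice_jar_mid (a point): Bystander, to be left where it is: small closed glass spice jar 54 mm wide, 85 mm tall. Point at its middle.
- tin_mid (a point): Bystander, to be left where it is: closed tin 68 mm wide, 100 mm tall. Point at its middle.
- bowl_mid (a point): Bystander, to be left where it is: small steel bowl 130 mm wide, 50 mm tall. Point at its middle.
- pan_lid_mid (a point): Bystander, to be left where it is: flat aluminium pan lid 140 mm wide with a small round knob, 37 mm tall: it has no lugs and no bar handle and is not the grinder's lid. Point at its middle.
- spoon_mid (a point): Bystander, to be left where it is: spoon 160 mm long lying flat. Point at its middle.
- measure_mid (a point): Bystander, to be left where it is: steel measuring mug 72 mm wide, 70 mm tall. Point at its middle.
- salt_jar_mid (a point): Bystander, to be left where it is: closed salt jar 66 mm wide, 110 mm tall. Point at its middle.
Mind the look-alikes: they are no part of the job. Leave any yellow look-alike of the part that bears lid_center alone.

How it is judged (in metres and radians):
On the way, in this order (a step that is already met when the one before it is completed fails the run):
1. the cover is tipped up by at least 0.2 rad (11 degrees) with its far edge still on the collar (within 10 mm of its height) (angle between cover_center's own z axis and vertical above 0.2 rad and z of cover_far in the frame of grinder below 0.14 m and horizontal distance between cover_far and grinder below 0.08 m and contact force between the fingers and cover above 0.5 N), for 0.05 s.
2. the cover lies flat on the middle of the board, released (horizontal distance between cover_center and board below 0.06 m and z of cover_center in the frame of board between 0.022 and 0.03 m and angle between cover_center's own z axis and vertical below 0.08 rad and contact force between the fingers and cover below 0.1 N), for 0.2 s.
3. the bayonet lid is fully down in the slots, not yet turned (horizontal distance between lid_center and grinder below 0.006 m and z of lid_center in the frame of grinder between 0.1365 and 0.1425 m and angle between lid_center's own z axis and vertical below 0.06 rad and angle between the x axis of lid_center and the x axis of grinder, either way round below 0.3 rad), for 0.05 s.
At the end, for the whole second after the job is handed in: For the last second the gripper holds the lid (over 2 N), fully down (3 mm), centred (6 mm), level (0.06 rad), turned clockwise 0.7 rad (0.52 to 0.88) from the slots, ring at 0.38 to 0.82; the cover lies flat and released on the board, centres within 60 mm (all of step 2 and horizontal distance between lid_center and grinder below 0.006 m and z of lid_center in the frame of grinder between 0.1365 and 0.1425 m and angle between lid_center's own z axis and vertical below 0.06 rad and angle between the x axis of lid_center and the x axis of grinder, either way round between 0.52 and 0.88 rad and value of joint pulse_ring between 0.38 and 0.82 rad and contact force between the fingers and lid above 2 N); the arm keeps its last pose, push and grip.
It fails at once if the lid clicks locked (the ring pushed beyond 1.15 rad) (value of joint pulse_ring above 1.15 rad).
It fails at once if a bystander is moved more than 30 mm (distance of any of spice_jar_mid, tin_mid, bowl_mid, pan_lid_mid, spoon_mid, measure_mid, salt_jar_mid from where it was at the start of the episode above 0.03 m).
It fails at once if the lid or cover is dropped from the bench (height (world z) of any of lid_center, cover_center below -0.02 m).
It also fails if it takes over 58 s, if anything falls off the work surface, if the arm or the gripper's body presses on something with over 40 N, if the wrist force passes 120 N, or if a joint passes its speed limit or range.

## Robot

A 6-joint arm with a two-finger parallel gripper is mounted at the origin on the work surface. World frame = base frame: x ahead of the robot, y to its left, z up, the work surface at z = 0. Lengths are in mm, angles in rad, forces in N, time in s.
With the tool pointing down it reaches from about 300 to 775 mm from the base axis. Payload 14.6 kg.
Tool frame: the origin (TCP) lies on the centre line of the jaws, within the pads' length; the fingertips stand 19 mm ahead of it and the grasp point (between the pads) is the TCP (bot.tip_reach is the distance from the TCP to the fingertips, in mm); y points along the fingers, x is the direction in which the jaws open and shut, and the axes are right-handed (so a half turn about y gives the same grasp; the last joint's range is limited). The gripper opens to 85 mm and grips with 20 to 120 N. Pads are 22 mm wide; open, the fingers measure 114 mm over their backs; the gripper's body (76 mm by 85 mm) begins 54 mm behind the grasp point. The pads swing forward as they close: fully open they stand 13 mm farther back than shut.
Start: joints at [1.116, 0.3, 1.521, -0, 1.321, -0.067], TCP at [207.981, 509.15, 250.281] pointing down, gripper open.
Joint ranges: [-3.03, 3.03], [-0.79, 2.21], [0.23, 2.52], [-1.04, 4.18], [0, 3.07], [-2.55, 2.55]. Speed limits (rad/s): [2.22, 2.22, 2.57, 3.14, 3.14, 3.14].

## Interface

Orientations are given as a unit quaternion [w, x, y, z].
In Python, from rig import bot gives the robot as it stands. Calls block until the motion is done:
- bot.move_to(position, orientation): joint-space move of the TCP to a pose.
- bot.servo_line(position, attitude=None, speed=150, until_force=None): straight line of the TCP; attitude=None keeps the orientation; speed is the mean speed in mm/s. With until_force (N) it stops when the force on the tool has changed by that much, and returns True; else False.
- bot.move_joints(angles): joint-space move.
- bot.move_gripper(opening, grip_force=None): finger opening in mm; grip_force is the grip in N (None keeps the last); returns when the fingers have stopped.
- bot.dwell(seconds).
- bot.ik(position, orientation): joint angles nearest the present ones, or None.
- bot.read_state(): the state.
- bot.read_camera(name): name is "side" or "top"; returns a dict with "image" (480x640x3 uint8, blue, green, red), "depth" (480x640 float32, mm along the optical axis (not along the pixel's ray), 0 where there is no reading), "fovy" (degrees; the focal length in pixels is half the picture's height over the tangent of half this angle, whatever the lens; pixels are square), "cx", "cy" (the principal point, pixels), "eye" and "attitude" of the camera in the world. Camera axes: x right, y down, z forward; pixel columns grow to the right and rows downward; lengths in mm; the calibration is good to about 2 mm. A picture is of the moment at which its call begins.
A pose or a line that the arm cannot do raises bot.MotionError and nothing moves.
- bot.finish_job(): hands the job in, once; it reports no verdict.
The state is a dict: "clock": time; "joint_positions": joint angles; "qvel": joint speeds; "effort": joint torques, N m; "ee_pos": TCP position; "tool_rot": TCP orientation; "ft_force": force on the tool from outside, world axes, zero at the start; "moment": the same for the moment, N m; "grip_width": finger opening in mm.
Only numpy, scipy, OpenCV 4.12 (cv2) and the standard library are available. Lean on these libraries where they do the work, as an engineer would, in place of code of your own. Each camera call takes 0.05 s, during which the arm holds its last target. There are 200 camera calls.

## Working session

There is one attempt and no reset: what is moved stays moved. The work goes in short steps, each a Python script; the robot and the scene stay as the last script left them, time stands still between calls to the robot, and variables do not carry over. Pictures are saved under pics/ and viewed, on a budget of 10 in all, crops included, one or two more only if the job needs it, and the job is handed in when it is done.

```bash
ls; mkdir -p pics
cat > h.py <<'E'
import numpy as np, cv2
from rig import bot
from scipy.spatial.transform import Rotation as R
def rot(q): return R.from_quat([q[1],q[2],q[3],q[0]])
def quat(r): x,y,z,w=r.as_quat(); return [w,x,y,z]
def snap(n,tag):
    c=bot.read_camera(n); np.savez(f'pics/{tag}.npz',**{k:np.array(v) for k,v in c.items()}); cv2.imwrite(f'pics/{tag}.png',c['image']); return c
def load(tag): 
    d=np.load(f'pics/{tag}.npz'); return {k:d[k] for k in d}
def cloud(c):
    f=240/np.tan(np.radians(float(c['fovy']))/2); v,u=np.mgrid[0:480,0:640]; z=c['depth']
    P=np.stack([(u-c['cx'])/f*z,(v-c['cy'])/f*z,z],-1)
    return P@rot(c['attitude']).as_matrix().T+c['eye']
def ray(c,u,v,h):
    f=240/np.tan(np.radians(float(c['fovy']))/2)
    d=rot(c['attitude']).apply([(u-c['cx'])/f,(v-c['cy'])/f,1]); e=np.array(c['eye']); return e+d*(h-e[2])/d[2]
E
python3 - <<'E'
from h import *
for n in('top','side'):
    c=snap(n,n+'0'); print(n,c['fovy'],c['cx'],c['cy'],c['eye'],c['attitude'])
s=bot.read_state(); print(s['clock'],s['ee_pos'],s['tool_rot'],bot.tip_reach)
E
```

```text
pics
top 45.75318160285623 318.00183590917686 234.68937178904275 [ 4.27139610e+02 -7.32381877e-01  1.62062186e+03] [-0.0414366   0.71600771 -0.69604286  0.0337685 ]
side 49.03912265601132 318.9721516476397 244.39014054060922 [ 296.72539165 1388.07957386  885.2514144 ] [ 0.05340084 -0.08824712  0.8546448  -0.50886449]
0.1 [207.90201654 508.99435241 249.76154376] [-0.58680676  0.58715576  0.3939435  -0.39460671] 19.0
```

View pics/top0.png

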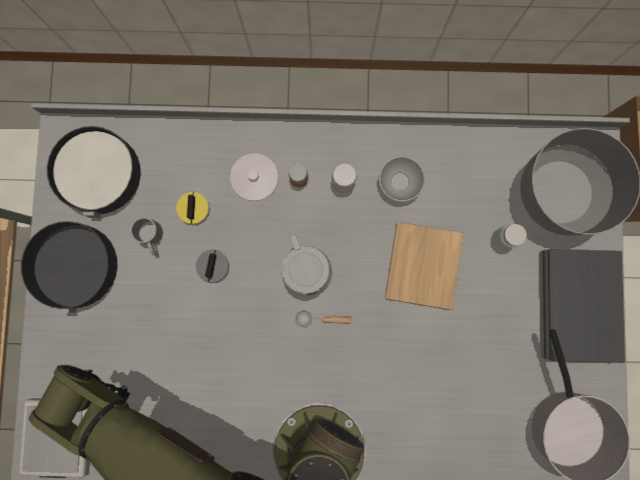

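View pics/side0.png

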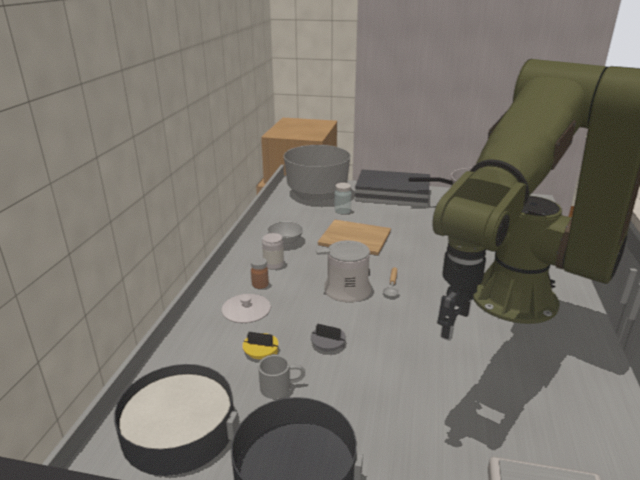

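Top view: the robot base is at the bottom and world x points up. The grinder with its cover is at (306,270), its tab at (295,243), and the board at (425,265).

There are three lid candidates:
- **Grey lid with black bar (212,266):** fits the description.
- **Yellow copy with black bar (192,208):** to be left alone.
- **Pan lid with knob (254,177):** has no bar handle.

I'll confirm with an enlarged crop.

Run:
```python
from h import *
c=load('top0'); im=c['image']; 
a=cv2.resize(im[228:308,180:260],None,fx=5,fy=5,interpolation=cv2.INTER_CUBIC)
b=cv2.resize(im[228:308,265:345],None,fx=5,fy=5,interpolation=cv2.INTER_CUBIC)
cv2.imwrite('pics/crop1.png',np.hstack([a,b]))
P=cloud(c)
def p(m): print(np.round(np.median(P[m],0),1),m.sum())
v,u=np.mgrid[0:480,0:640]
def fit(name,u0,v0,r,lo,hi):
    m=(np.hypot(u-u0,v-v0)<r)&(P[...,2]>lo)&(P[...,2]<hi)
    Q=P[m][:,:2]; (x,y),rr=cv2.minEnclosingCircle(Q.astype(np.float32)); rect=cv2.minAreaRect(Q.astype(np.float32))
    print(name,np.median(P[m][:,2]),'circ',x,y,rr,'rect',rect,m.sum(),'mean',Q.mean(0))
    return Q
fit('cover',306,271,45,120,150)
fit('lid all',212,266,25,8,80)
fit('handle',212,266,25,38,80)
fit('board',425,265,65,10,30)
for n,u0,v0 in [('tab',295,243),('spoon',304,318),('mug',146,232),('yellow',192,208)]: print(n,np.round(P[v0,u0]))
```

```text
cover 136.8088831209476 circ 511.01251220703125 52.514366149902344 79.17865753173828 rect ((499.1613464355469, 55.44596481323242), (141.42185974121094, 122.28799438476562), 57.72172927856445) 1822 mean [497.09779769  48.34985562]
lid all 24.059275774975845 circ 502.0580749511719 329.9848937988281 66.0729751586914 rect ((497.38946533203125, 318.25885009765625), (96.82510375976562, 124.28092956542969), 79.05880737304688) 850 mean [502.48745202 313.28971422]
handle 51.78808540143177 circ 503.1048583984375 316.2225036621094 32.72270202636719 rect ((502.8415222167969, 313.94354248046875), (16.20861053466797, 65.28923034667969), 81.57998657226562) 153 mean [502.66016081 313.43334453]
board 17.729654478606562 circ 530.8318481445312 -283.4263916015625 177.12786865234375 rect ((522.326904296875, -301.4356689453125), (290.1622314453125, 313.0163269042969), 21.485307693481445) 5200 mean [ 520.04320057 -283.07386736]
tab [561.  77. 143.]
spoon [363.  52.  -0.]
mug [593. 512.   7.]
yellow [658. 371.  60.]
```

View pics/crop1.png

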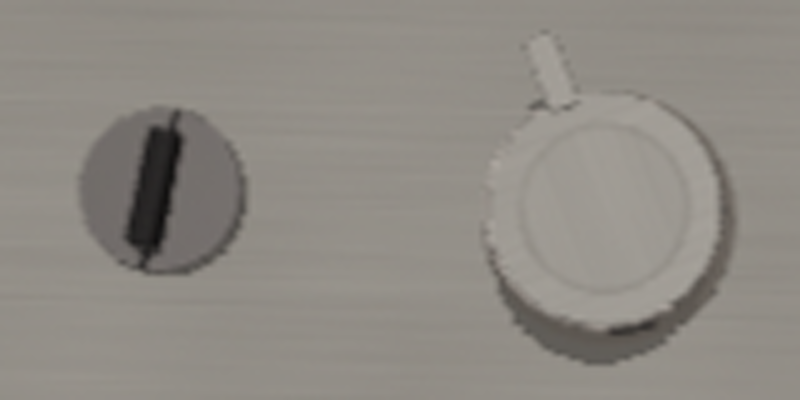

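The crop confirms the grey lid: bar handle at crop (154,188), so pixel (210.8,265.6), with lug marks at the bar's ends. The cover's centre is at pixel (305.4,269.6), and its tab runs from crop (562,102) to (541,36). Next I'll refine the tab and board, then move.

Run:
```python
from h import *
c=load('top0'); P=cloud(c)
C=ray(c,305.4,269.6,136)[:2]; print('cover C',C, 'tip',ray(c,265+(541-400)/5,228+36/5,138))
d=np.hypot(P[...,0]-C[0],P[...,1]-C[1]); 
m=(d<58)&(abs(P[...,2]-136)<5); print('disc z',np.median(P[m][:,2]))
r=np.array([P[...,0]-C[0],P[...,1]-C[1]]); a=np.degrees(np.arctan2(r[1],r[0]))
m=(d>66)&(d<100)&(P[...,2]>125)&(P[...,2]<146)&(abs(a-19)<25); T=P[m]; print('tab',T.mean(0),len(T),np.median(T[:,2]))
print('ang',np.median(a[m]),cv2.minAreaRect(T[:,:2].astype(np.float32)))
hsv=cv2.cvtColor(c['image'],cv2.COLOR_BGR2HSV); v,u=np.mgrid[0:480,0:640]
b=(hsv[...,1]>70)&(np.hypot(u-425,v-265)<75); pts=np.argwhere(b)[:,::-1].astype(np.float32); 
rb=cv2.minAreaRect(pts); print('board',rb, ray(c,*rb[0],18))
ang=np.radians(np.median(a[m])); print('handle',ray(c,210.8,265.6,53), 'ang',ang)
for yaw in (ang,ang+np.pi):
  t=np.array([np.cos(yaw),np.sin(yaw),0]); x=np.cross([0,0,1],t)  # jaw axis
  q=quat(R.from_matrix(np.stack([x,[0,0,-1],np.cross(x,[0,0,-1])],1))); print(yaw,bot.ik(list(C+80*t[:2])+[200],q))
```

```text
cover C [493.01611154  47.90264584] tip [582.10841599  82.63022835 138.        ]
disc z 136.5760780659382
tab [568.33745525  77.95889236 140.97114377] 68 141.51777156990772
ang 21.955833540880597 ((568.9121704101562, 78.24485778808594), (31.020572662353516, 15.62182903289795), 24.033634185791016)
board ((424.1481018066406, 265.5690002441406), (68.34504699707031, 78.2881851196289), 9.039482116699219) [ 519.04347365 -281.80162272   18.        ]
handle [500.32197082 312.08311968  53.        ] ang 0.38320158530817144
0.38320158530817144 [ 7.23644979e-02  3.93890468e-01  1.51524542e+00 -4.44089210e-16
  1.23245677e+00 -1.88163341e+00]
3.5247942388979645 [-4.44886039e-02  5.92875999e-02  1.92905218e+00 -4.44089210e-16
  1.15325288e+00  1.14310614e+00]
```

```bash
cat >> h.py <<'E'
Z=np.array([0,0,1.])
def down(yaw):  # jaws open along the horizontal direction at yaw
    x=np.array([np.cos(yaw),np.sin(yaw),0]); y=-Z
    return R.from_matrix(np.stack([x,y,np.cross(x,y)],1))
E
python3 - <<'E'
from h import *
ang=0.385; t=np.array([np.cos(ang),np.sin(ang),0]); C=np.array([493,47.9,0]); 
G=C+81*t+[0,0,145]; A=down(ang-np.pi/2)
print(bot.ik(G,quat(A)))
bot.move_gripper(45)
bot.move_to(G+[0,0,70],quat(A)); bot.servo_line(G,speed=100)
print(bot.read_state()['ft_force'])
bot.move_gripper(5,grip_force=80)
s=bot.read_state(); print(s['clock'],s['grip_width'],s['ft_force'],s['ee_pos'])
F=C-61*t+[0,0,130]; ax=np.cross(t,Z)
for th in np.arange(0.06,0.31,0.06):
    D=R.from_rotvec(ax*th); bot.servo_line(F+D.apply(G-F),quat(D*A),speed=60)
bot.dwell(0.2); s=bot.read_state(); print(s['clock'],s['grip_width'],s['ft_force'],s['ee_pos'])
c=snap('side','side1'); snap('top','top1')
im=c['image'][200:320,280:480]; cv2.imwrite('pics/tip.png',cv2.resize(im,None,fx=4,fy=4,interpolation=cv2.INTER_CUBIC))
E
```

```text
[ 7.31386768e-02  4.56369883e-01  1.56367688e+00 -4.44089210e-16
  1.12154589e+00  1.25893500e+00]
[-0.04493507 -0.2458935  -0.26874858]
3.825 13.702920669561571 [-0.95737089  0.89189817  6.02854515] [568.31284493  78.3890275  145.67021414]
5.4833 14.040440890681081 [-0.24286166  1.34416029 -0.13210492] [558.19713266  74.36087976 185.91576032]
```

View pics/tip.png

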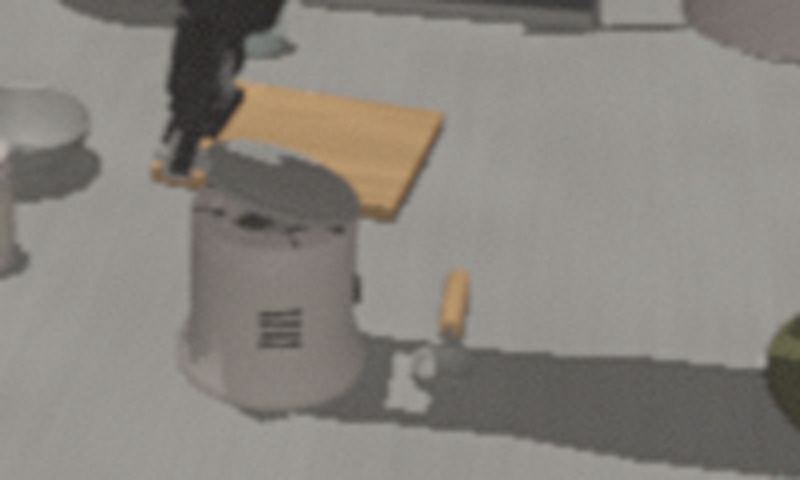

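The side crop shows the cover sloping, with its tab side raised at crop (190,165) and its far edge still on the collar at (357,210). I'll check the slope by depth, then lift it off and place it.

Run:
```python
from h import *
c=load('side1'); P=cloud(c); Q=P[242:250,340:362].reshape(-1,3); Q=Q[Q[:,2]>120]
n=np.linalg.svd(Q-Q.mean(0))[2][2]; print('slope',np.arccos(abs(n[2])),Q.mean(0),len(Q))
if np.arccos(abs(n[2]))<0.22: raise SystemExit
s=bot.read_state(); p=np.array(s['ee_pos'])
ang=0.385; A=down(ang-np.pi/2)
bot.servo_line(p+[0,0,50],speed=120); bot.servo_line(p+[0,0,75],quat(A),speed=100)
a2=-0.15; t=np.array([np.cos(a2),np.sin(a2),0]); B=np.array([519,-282,0.]); A2=down(a2-np.pi/2)
bot.move_to(B+81*t+[0,0,110],quat(A2))
c=snap('side','side2'); snap('top','top2')
P=cloud(c); 
s=bot.read_state(); print(s['clock'],s['grip_width'],s['ft_force'],s['ee_pos'])
cv2.imwrite('pics/hover.png',np.vstack([cv2.resize(c['image'][180:270,280:420],(560,360)) ]))
```

```text
slope 0.27737009908549465 [483.50291582  55.11269199 153.84738233] 176
8.2 14.043309112884677 [ 0.0193721  -0.13742892 -0.23660022] [ 599.71078249 -293.0048733   110.75402696]
```

View pics/hover.png

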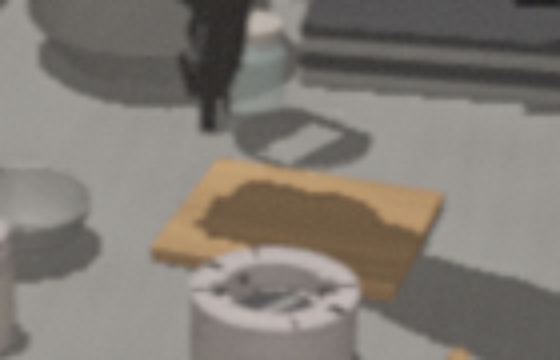

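Run:
```python
from h import *
a=load('top2')['image'][200:320,250:490]
cv2.imwrite('pics/v4.png',np.vstack([cv2.resize(a,(640,320),interpolation=cv2.INTER_CUBIC),cv2.resize(load('side2')['image'][190:310,260:500],(560,280),interpolation=cv2.INTER_CUBIC)[:, :].copy() if 0 else cv2.resize(load('side2')['image'][150:390,160:640],(640,280))]))
c=load('side2'); f=240/np.tan(np.radians(float(c['fovy']))/2)
for p in ([519,-282,98],[600,-293,98],[460,-270,98]):
    d=rot(c['attitude']).inv().apply(np.array(p)-c['eye']); print(d[:2]/d[2]*f+[c['cx'],c['cy']],d[2])
P=cloud(c); print(P[232,350])
```

```text
[354.84708368 213.58654587] 1852.195835700296
[332.78807229 210.3519305 ] 1876.328147625551
[371.14296255 216.47753938] 1831.1871134214218
[ 536.36700242 -296.92749016   15.92448908]
```

View pics/v4.png

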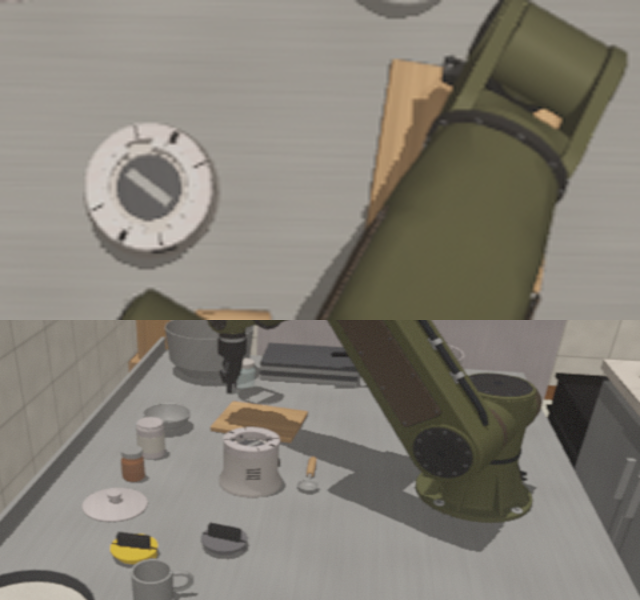

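The cover is in the gripper: it's the grey ellipse at hover crop (300,140), side pixel (355,215), exactly where a level held cover should project. The collar marks also show now. In the upper half the thin ones are at (137,131) and (199,162), with a thick one at (174,138) between them. Next I'll lower and release the cover, then measure the collar.

Run:
```python
from h import *
s=bot.read_state(); p=np.array(s['ee_pos'])
bot.servo_line([p[0],p[1],52],speed=80)
hit=bot.servo_line([p[0],p[1],33],speed=15,until_force=4); s=bot.read_state(); print(hit,s['ee_pos'],s['ft_force'])
bot.move_gripper(40); s=bot.read_state(); p=np.array(s['ee_pos'])
bot.servo_line([p[0],p[1],110],speed=120)
# to above lid, clear of the grinder view
yaw=np.radians(-8.4)
for k in (np.pi/2,-np.pi/2):
    print(k,bot.ik([501.5,313,140],quat(down(yaw+k))))
bot.move_to([440,330,260],quat(down(yaw+np.pi/2)))
c=snap('top','top3'); snap('side','side3')
s=bot.read_state(); print(s['clock'],s['joint_positions'],s['ft_force'])
P=cloud(c); C=np.array([519,-282]); d=np.hypot(P[...,0]-C[0],P[...,1]-C[1])
m=(d<90)&(P[...,2]>27)&(P[...,2]<45); Q=P[m]; print('cover',Q.mean(0),len(Q),cv2.minEnclosingCircle(Q[:,:2].astype(np.float32)))
m2=(d<45)&m; Q=P[m2]; n=np.linalg.svd(Q-Q.mean(0),full_matrices=False)[2][2]; print('tilt',np.arccos(abs(n[2])),Q.mean(0))
a=cv2.resize(c['image'][232:307,268:343],(450,450),interpolation=cv2.INTER_CUBIC); b=cv2.resize(c['image'][215:315,375:475],(350,350))
cv2.imwrite('pics/v5.png',np.hstack([a,np.vstack([b,np.zeros((100,350,3),np.uint8)])]))
```

```text
True [ 599.8651762  -293.02773605   37.98201001] [0.18840351 1.14723474 5.29130514]
1.5707963267948966 [ 4.96020042e-01  4.98441363e-01  1.51332258e+00 -4.44089210e-16
  1.12982871e+00 -9.28168628e-01]
-1.5707963267948966 [ 4.96020042e-01  4.98441363e-01  1.51332258e+00 -4.44089210e-16
  1.12982871e+00  2.21342403e+00]
13.5417 [ 5.76016363e-01  2.92802717e-01  1.50768796e+00 -5.35280077e-05
  1.34136183e+00 -8.46994042e-01] [ 0.43942804 -0.26181117  0.11733267]
cover [ 523.61501171 -282.7095987    31.19533271] 1196 ((523.355224609375, -286.2133483886719), 85.66929626464844)
tilt 0.011884957303688052 [ 519.69533709 -281.79234929   31.37052666]
```

View pics/v5.png

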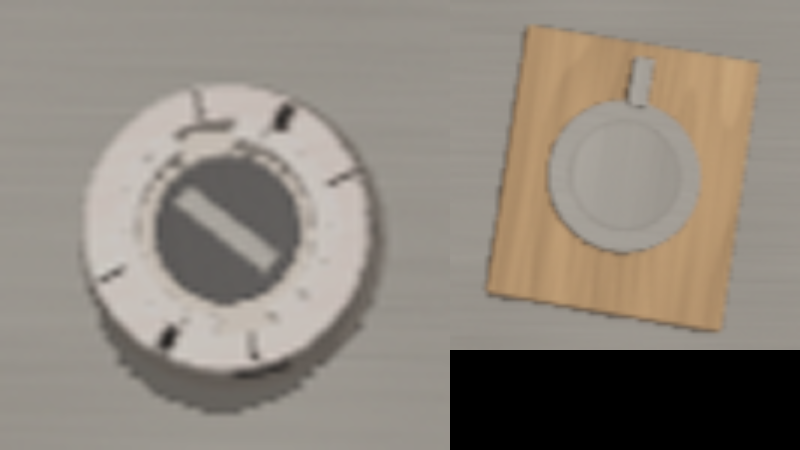

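The cover lies flat on the board, 0.012 rad by depth, near the middle. In the left crop the slot marks are at (199,105)/(253,346), the thick marks at (284,117)/(168,337) and the lock marks at (344,177)/(111,274). All three pairs centre on about (226.5,226).

Run:
```python
from h import *
c=load('top3'); P=cloud(c); 
def w(x,y,h=130): return ray(c,268+(x+.5)/6-.5,232+(y+.5)/6-.5,h)[:2]
for a,b in (((199,105),(253,346)),((284,117),(168,337)),((344,177),(111,274))):
    A,B=w(*a),w(*b); d=A-B; print('centre',(A+B)/2,'yaw',np.degrees(np.arctan2(d[1],d[0])))
c=load('top0'); P=cloud(c); v,u=np.mgrid[0:480,0:640]
def ell(c,P,u0,v0,r,lo,hi,h):
    m=((np.hypot(u-u0,v-v0)<r)&(P[...,2]>lo)&(P[...,2]<hi)).astype(np.uint8)
    k=cv2.findContours(m,cv2.RETR_EXTERNAL,cv2.CHAIN_APPROX_NONE)[0]; k=max(k,key=cv2.contourArea)
    e=cv2.fitEllipse(cv2.convexHull(k)); print(e,ray(c,*e[0],h))
ell(c,P,212,266,25,14,80,23)
c3=load('top3'); ell(c3,cloud(c3),306,270,32,122,140,130)
m=(np.hypot(u-211,v-266)<24)&(c['image'].max(2)<60); pts=np.argwhere(m)[:,::-1].astype(np.float32); r=cv2.minAreaRect(pts); print(len(pts),r,ray(c,*r[0],53))
bx=cv2.boxPoints(r); wv=np.array([ray(c,*q,53)[:2] for q in bx]); print(cv2.minAreaRect(wv.astype(np.float32)))
m=(np.hypot(u-211,v-266)<24)&(P[...,2]>49); print(cv2.minAreaRect(P[m][:,:2].astype(np.float32)),P[m].mean(0))
```

```text
centre [494.60445958  48.57868731] yaw 14.419435110375185
centre [493.90976751  48.4291143 ] yaw -26.076562950097298
centre [494.45018765  47.81277201] yaw -65.77100329919199
((212.17645263671875, 265.314453125), (32.1463737487793, 32.692195892333984), 44.16438674926758) [502.63473735 314.23060631  23.        ]
((305.6661682128906, 269.2967529296875), (46.910587310791016, 47.067474365234375), 160.325439453125) [494.09530494  47.42687047 130.        ]
168 ((210.13461303710938, 266.8269348144531), (6.864064693450928, 28.63295555114746), 11.309932708740234) [496.88722883 313.75681975  53.        ]
((496.999267578125, 313.7666320800781), (19.09964370727539, 79.04721069335938), 81.39542388916016)
((481.73089599609375, 158.5052032470703), (330.28900146484375, 65.24139404296875), 82.25048828125) [496.55419573 288.67893408 178.55172173]
```

Grinder centre is (494.3,48.2) and slot yaw 14.2°. The lid is at (502.3,314) with yaw −8.4°. Now I'll grasp the lid and hover over the grinder.

Run:
```python
from h import *
L=np.array([502.3,314,45]); q=quat(down(np.radians(-8.4+90)))
bot.move_to(L+[0,0,60],q); bot.servo_line(L,speed=80)
bot.move_gripper(5,grip_force=80); s=bot.read_state(); print(s['clock'],s['grip_width'],s['ft_force'],s['ee_pos'])
bot.servo_line(L+[0,0,190],speed=150)
q2=quat(down(np.radians(14.2+90)))
for e in (0,-40): print(bot.ik([494.3,48.2,200],quat(down(np.radians(14.2+90+e)))))
bot.move_to([494.3,48.2,195],q2)
bot.dwell(0.2); s=bot.read_state(); print(s['clock'],s['grip_width'],s['ft_force'],s['ee_pos'])
c=snap('side','side4'); snap('top','top4')
cv2.imwrite('pics/v6.png',cv2.resize(c['image'][190:310,280:440],(800,600),interpolation=cv2.INTER_CUBIC))
```

```text
15.4917 14.468702976564273 [-0.91953994 -0.20634983  5.6814046 ] [502.6684061 314.1992166  45.7785089]
[ 2.34428836e-02  2.31040716e-01  1.73067292e+00 -4.44089210e-16
  1.17987902e+00 -1.79519020e+00]
[ 2.34428836e-02  2.31040716e-01  1.73067292e+00 -4.44089210e-16
  1.17987902e+00 -1.09705850e+00]
18.1583 14.741849533744796 [ 0.15170191 -0.2090283  -1.5678268 ] [494.45722127  48.98397193 195.02007016]
```

View pics/v6.png

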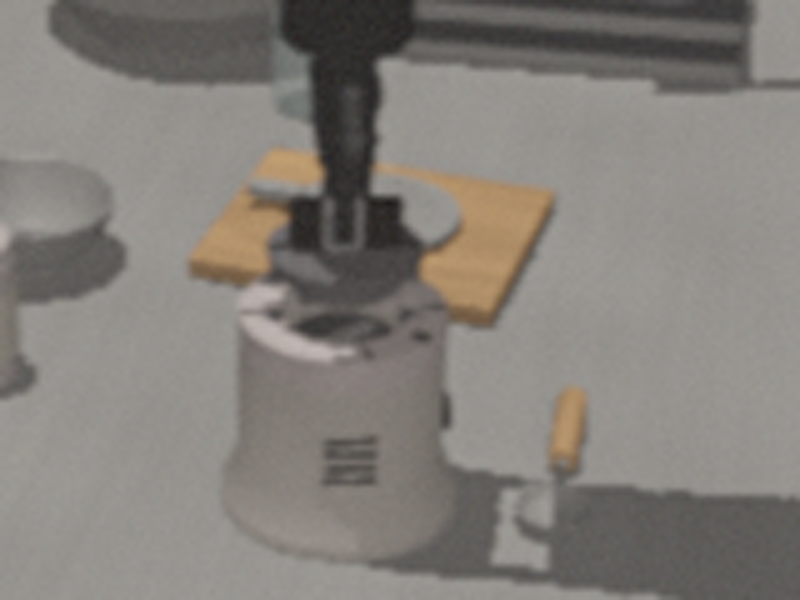

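The lid is held level over the grinder, with its handle at crop x 290–402 around the fingers at 343. The force reads −1.57 N, which matches its 150 g. I'll lower it with a force stop.

Run:
```python
from h import *
def st(n): s=bot.read_state(); print(n,round(s['clock'],2),np.round(s['ee_pos'],1),np.round(s['ft_force'],1),np.round(s['moment'],2))
st('a'); bot.servo_line([494.0,47.7,180],speed=60); st('b')
h=bot.servo_line([494.0,47.7,156],speed=20,until_force=5); print(h); st('c')
```

```text
a 18.26 [494.4  48.7 195. ] [ 0.1 -0.1 -2.5] [ 0.   -0.01 -0.02]
b 18.66 [493.8  47.7 179.5] [ 0.5  0.8 -1.3] [-0.03 -0.01  0.  ]
True
c 19.63 [493.9  47.7 158.7] [-2.1  0.3  7. ] [ 0.03  0.16 -0.01]
```

It seated at the expected height (158.7). Next, hold briefly and turn clockwise in steps.

Run:
```python
from h import *
def st(n):
    s=bot.read_state(); x=rot(s['tool_rot']).as_matrix()[:,0]; print(n,round(s['clock'],2),np.round(s['ee_pos'],1),'yaw',round(np.degrees(np.arctan2(x[1],x[0]))-90,1),np.round(s['ft_force'],1),np.round(s['moment'],2),round(s['grip_width'],1))
bot.dwell(0.3); st(0)
p=[494.0,47.7,158.2]
for e in range(-5,-41,-5):
    bot.servo_line(p,quat(down(np.radians(14.2+90+e))),speed=40); st(e)
bot.dwell(0.3); st('end')
c=snap('side','side5'); snap('top','top5')
cv2.imwrite('pics/v7.png',cv2.resize(c['image'][200:290,300:420],(800,600),interpolation=cv2.INTER_CUBIC))
```

```text
0 19.93 [493.9  47.7 158.7] yaw 14.2 [-2.1  0.1  5.7] [-0.09  0.25 -0.03] 14.9
-5 20.18 [494.4  47.7 158.7] yaw 9.3 [0.9 1.1 5.1] [ 0.03  0.03 -0.14] 14.8
-10 20.43 [494.4  47.8 158.7] yaw 4.3 [-0.4  0.8  6.5] [ 0.1   0.05 -0.15] 14.6
-15 20.68 [494.4  47.8 158.7] yaw -0.7 [0.4 1.8 5.2] [ 0.18  0.12 -0.13] 14.9
-20 20.93 [494.4  47.9 158.7] yaw -5.7 [0.1 1.3 6.1] [ 0.18  0.06 -0.13] 14.3
-25 21.18 [494.4  47.9 158.7] yaw -10.7 [1.  2.4 5.7] [ 0.25  0.09 -0.06] 14.4
-30 21.43 [494.4  47.9 158.7] yaw -15.7 [-0.4  2.7  5. ] [ 0.3  -0.01 -0.05] 14.6
-35 21.68 [494.4  47.9 158.7] yaw -20.7 [-0.4  2.   6.8] [0.18 0.01 0.01] 14.8
-40 21.93 [494.3  47.8 158.7] yaw -25.7 [-0.7  0.4  7. ] [0.05 0.12 0.  ] 14.5
end 22.23 [494.3  47.7 158.7] yaw -25.6 [-1.7  0.5  6.5] [ 0.04  0.15 -0.06] 14.9
```

View pics/v7.png

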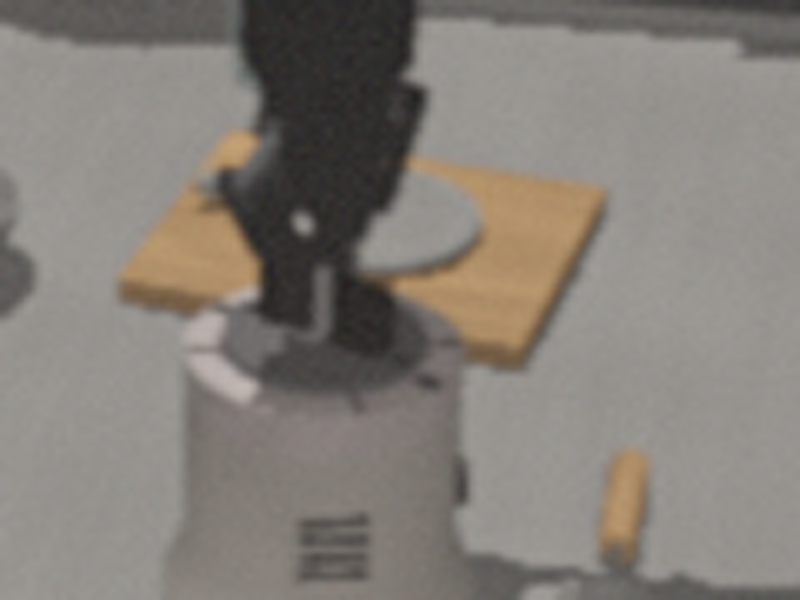

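The side crop shows the flange flush on the collar, with the visible bar end at (375,340) pointing at the thick half-way mark at (430,382). The cover is still flat on the board. The lid is gripped, with about 6.5 N pushing down and 39.8° of turn, so I'm handing it in.

Run:
```python
from h import *
bot.finish_job(); s=bot.read_state(); print(s['clock'],s['ee_pos'],s['ft_force'],s['grip_width'])
```

```text
the job is handed in; nothing more can be done
the job is handed in; nothing more can be done
```

I finished the job and handed it in at about 22 s of the 58 s allowed. `finish_job` gives no verdict, so the outcome rests on my own checks.

- **Cover:** I pinched it by its tab and tipped it to a slope of 0.28 rad by depth, with its far edge still on the collar. I then laid it on the board about 1 mm from the middle. After release it read 0.012 rad from flat.
- **Lid:** I gripped the grey lid by its bar handle and left the yellow one alone. It seated at the expected height, with the TCP at 158.7 mm. I then turned it clockwise 39.8° by the gripper's yaw. The last picture shows the bar pointing at the thick half-way mark and the flange flush on the collar. At hand-in it was still gripped, with about 6.5 N pressing down.
- **Doubtful reading:** the wrist's vertical moment was about 0.14 N m early in the turn but only 0 to 0.06 at the end. That doesn't clearly show the spring's 0.13 N m, perhaps because of friction or side loads. I couldn't read the ring directly, so its position is inferred from the lid's turn.

My paths stayed clear of the bystanders, and none showed any disturbance in the pictures I took, but I didn't measure them.

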